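# Swap the table lamp's battery pack

## Task

The cordless table lamp's battery pack is flat. Pull it out of the lamp and plug it fully home in the sloping charging dock, and plug the charged pack from the condiment caddy fully home in the lamp. Leave the glasses, bowl, pepper mill, sauce pot, phone and spoon where they are.

Things in the scene. Friction and masses are not known exactly. Their poses are not given: they have to be found in the camera images.
- pack_lamp: flat battery pack, starts plugged into the lamp: grey plastic block 60 (x) x 40 (y) x 85 mm with a plug nose 50 (x) x 30 (y) x 25 mm at its lower end; 110 mm long in all, 0.16 kg. Origin at the centre of the nose's end face; z runs up through the block (shoulder at z = 25 mm, top at 110 mm). It fits a socket either way round (half turn about z)
- pack_stand: the charged battery pack, identical to the other, which starts standing upright, nose down, in the larger compartment of the caddy; same frame
- lamp_socket_hole0 (a point): centre of the mouth of the lamp's socket: a hole 53 (x) x 33 (y) mm, 28 mm deep, in the middle of a sloping face 90 (x) x 76 (y) mm that leans 30 degrees to the lamp's front; low front edge 40 mm over the table. z points out of the socket, square to the face. A pack fully home has its shoulder on the face and its origin at z = -25 mm here
- dock_socket_hole0 (a point): centre of the mouth of the charging dock's socket: the same 53 (x) x 33 (y) mm hole, 28 mm deep, in a sloping face 90 (x) x 76 (y) mm that leans 25 degrees towards the dock's front; same frame
- lamp: cordless table lamp, fixed: dark steel foot 190 (x) x 120 (y) x 13 mm carrying the sloping socket block, and at x = +70 mm a thin brass stem with a grey conical shade, 124 mm across at its lower rim, 275 to 360 mm above the table. Origin on the table at the foot's centre; its front (socket side) is -x
- dock: light grey charging dock, fixed: foot 190 (x) x 120 (y) x 13 mm with a sloping socket block, and behind it (x = 43 to 89 mm) a block 62 mm high. Origin on the table at the foot's centre; its front is -x
- caddy: dark wooden condiment caddy, fixed: open tray 90 (x) x 170 (y) mm, walls 6 mm thick, 35 mm high, floor 6 mm thick. Divider at y = +15 mm; the charged pack stands in the -y compartment near y = -35 mm, its 60 mm width roughly along y; two shakers up to 111 mm high are fixed in the +y part. Origin under its centre
- glass_a: bystander, to be left alone: tall empty clear glass, 68 mm across, 145 mm high; origin at the centre of its underside
- glass_b: bystander, to be left alone: tall empty clear glass, 68 mm across, 145 mm high; origin at the centre of its underside
- bowl: bystander, to be left alone: round copper serving bowl, 116 mm across and 50 mm high, with two brass loop handles (150 mm over them); origin at the centre of its underside
- sauce_pot: bystander, to be left alone: small round open steel pot, 64 mm across, 36 mm high; origin at the centre of its underside
- mill: bystander, to be left alone: turned dark wooden pepper mill, 54 mm across, 145 mm high; origin at the centre of its underside
- phone: bystander, to be left alone: flat black phone, 150 x 72 x 9 mm; origin at the centre of its underside
- spoon: bystander, to be left alone: steel spoon lying flat, 170 mm long, along its x axis; origin at the centre of its underside
Things that resemble listed ones, but are neither listed nor needed, are in the scene too. Leave any pink or yellow look-alike of the pack_stand alone.

How it is judged:
By the outcome, as a careful person would: the job done as asked, in the order asked, and still so for the second after the job is handed in, with the robot touching nothing.
It also fails if it takes over 72 s, if anything falls off the work surface, if the arm or the gripper's body presses on something with over 40 N, if the wrist force passes 120 N, or if a joint passes its speed limit or range.

## Robot

A 7-joint arm with a two-finger parallel gripper is mounted at the origin on the work surface. World frame = base frame: x ahead of the robot, y to its left, z up, the work surface at z = 0. Lengths are in m, angles in rad, forces in N, time in s.
With the tool pointing down it reaches from about 0.425 to 0.875 m from the base axis. Payload 4.7 kg.
Tool frame: the origin (TCP) lies at the very end of the fingers, on their centre line; the grasp point (between the pads) lies 19 mm behind it; z points along the fingers, y is the line along which they close (so a half turn about z gives the same grasp; the last joint's range is limited). The gripper opens to 85 mm and grips with 20 to 120 N. Pads are 22 mm wide; open, the fingers measure 114 mm over their backs; the gripper's body (76 mm by 85 mm) begins 54 mm behind the grasp point. The pads swing forward as they close: fully open they stand 13 mm farther back than shut.
Start: joints at [-1.201, 0.321, -0.07, 1.45, 0.023, 1.371, -0.057], TCP at [0.226, 0.609, 0.231] pointing down, gripper open.
Joint ranges: [-2.86, 2.86], [-0.3, 2.09], [-1.38, 1.24], [0.06, 2.45], [-1.56, 4.7], [0.09, 2.05], [-2.69, 2.69]. Speed limits (rad/s): [2.57, 2.57, 3.14, 3.14, 3.14, 3.14, 3.14].

## Interface

Orientations are given as a rotation vector (axis times angle).
In Python, from station import sensors, snapshot, ticket gives the robot as it stands.
- The arm moves only by the shell command python3 -m pendant 'ROWS' [OPENING] [FORCE]. ROWS is JSON, one flat list of numbers, 6 for each row, row after row: the shift along the world's x, y, z in m, then the turn, a rotation vector about the world's x, y, z in rad. In form: [x, y, z, ax, ay, az, x, y, z, ax, ay, az, ...]. A call has 1 to 5 rows; each row shifts and turns the commanded pose from where the row before left it; what a row does not reach is not made up. A row lasts 1/12 s, in which the tool goes at most 41.7 mm and 7.16 degrees, less where a joint would pass 70% of its speed; a pose out of reach is approached as far as the arm can. A call is refused whole if a number of a shift passes 0.0417 or a number of a turn 0.125, either way. A call with a gripper value outside its range is refused whole. OPENING is the finger opening in m, from 0 to 0.0854, set as the call begins (- or left out, the last holds). The fingers move at their own pace and stop on an object; FORCE is the grip in N (left out, the last holds). Time passes only in rows, so rows that do not move let the fingers close. It gives the time, the measured TCP pose, the force, the opening and the grip force at its end, in the units of the state.
- sensors.sense(): the state, without advancing time (a new reading comes with each control period).
- snapshot(name): name is "scene" or "side" or "wrist"; returns a dict with "image" (384x512x3 uint8, red, green, blue), "range_z" (384x512 float32, m along the optical axis (not along the pixel's ray), 0 where there is no reading), "vertical_fov" (degrees; the focal length in pixels is half the picture's height over the tangent of half this angle, whatever the lens; pixels are square), "cx", "cy" (the principal point, pixels), "R" (3x3) and "t" (3): a world point X has camera coordinates R X + t. Camera axes: x right, y down, z forward; pixel columns grow to the right and rows downward; lengths in m; the calibration is good to about 2 mm. The wrist camera is an equidistant fisheye: a pixel r from the principal point sees the ray r / f radians off the axis. A picture is of the moment at which its call begins.
- ticket.job_done(): hands the job in; it is judged then, once.
The state is a dict: "time_s": time; "qpos": joint angles; "dq": joint speeds; "joint_torque": joint torques, N m; "position": TCP position; "tool_rot": TCP orientation; "ft_force": force on the tool from outside, world axes, zero at the start; "torque": the same for the moment, N m; "gripper_width": finger opening in m; "grip_force": force on a finger pad.
Only numpy, scipy, OpenCV 4.12 (cv2) and the standard library are available. Lean on these libraries where they do the work, as an engineer would, in place of code of your own. Each camera call takes 0.05 s, during which the arm holds its last target. There are 200 camera calls.

## Working session

There is one attempt and no reset: what is moved stays moved. The work goes in short steps, Python scripts to look and compute and a shell command to move; the robot and the scene stay as the last step left them, time stands still between calls to the robot, and variables do not carry over. Pictures are saved under pics/ and viewed, at most 10 in all, crops included, and the job is handed in when it is done.

```bash
mkdir -p pics; ls
cat > h.py <<'E'
import numpy as np, cv2
from station import sensors, snapshot, ticket
def cam(n):
    s=snapshot(n); s['f']=s['image'].shape[0]/2/np.tan(np.radians(s['vertical_fov'])/2); return s
def cloud(s):  # pinhole only
    h,w=s['range_z'].shape; u,v=np.meshgrid(np.arange(w),np.arange(h)); z=s['range_z']
    P=np.stack([(u-s['cx'])/s['f']*z,(v-s['cy'])/s['f']*z,z],-1)
    return (P-s['t'])@s['R']
E
python3 - <<'E'
from h import *
import pickle
for n in ['scene','side','wrist']:
    s=cam(n); pickle.dump(s,open(n+'.pkl','wb')); print(n,s['f'],s['cx'],s['cy'],-s['R'].T@s['t'],s['R'][2])
    cv2.imwrite(f'pics/{n}0.png',cv2.resize(s['image'][:,:,::-1],(768,576),interpolation=cv2.INTER_CUBIC))
print(sensors.sense())
E
```

```text
pics
scene 478.9809882580274 257.14825696928267 188.26698226166786 [ 1.14788738 -0.72842256  1.4109554 ] [-0.38622068  0.45029821 -0.80502491]
side 384.4499385056709 250.58981123623613 187.86530695288513 [ 0.02914068 -0.7568951   0.95500134] [ 0.38431803  0.58800184 -0.71172571]
wrist 297.3186396354542 255.99971777136656 188.76588707114144 [0.14849365 0.63856973 0.37284483] [ 0.29943242 -0.1127756  -0.94742909]
{'time_s': 0.15, 'qpos': array([-1.20093223,  0.32164336, -0.07008511,  1.45143787,  0.02260948,
        1.37081048, -0.05691322]), 'dq': array([-0.00079181, -0.00217231, -0.0008749 , -0.00384432,  0.00175133,
       -0.00023237,  0.0009599 ]), 'joint_torque': array([-3.82599501e-05, -4.94089866e+01, -3.83088375e-01, -3.14684880e+01,
        1.29485517e-02,  8.19296896e-03, -3.52335995e-06]), 'position': array([0.22629622, 0.6088774 , 0.23045921]), 'tool_rot': array([-5.55838082e-01, -3.09185615e+00,  2.36076207e-03]), 'ft_force': array([-0.42339465,  0.84182378,  0.87230061]), 'torque': array([-0.03707269, -0.0010272 , -0.01183508]), 'grip_force': 0.0, 'gripper_width': 0.08552999232302415}
```

View pics/scene0.png

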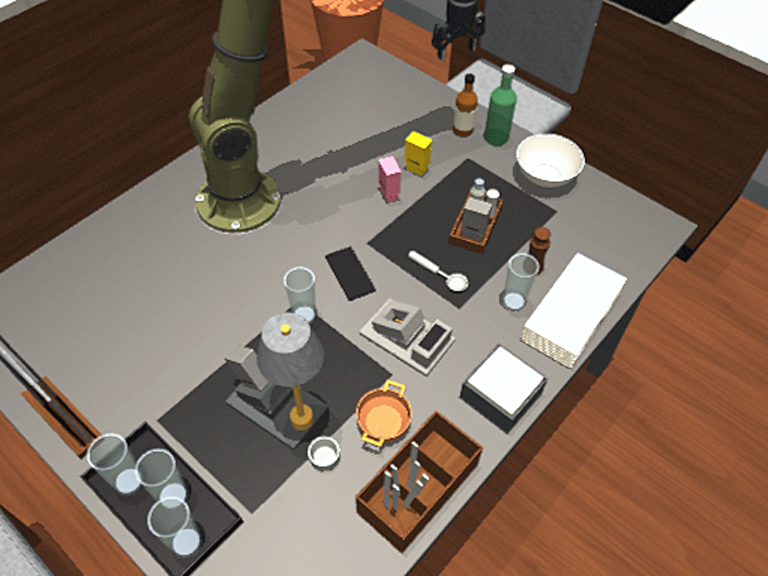

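View pics/side0.png

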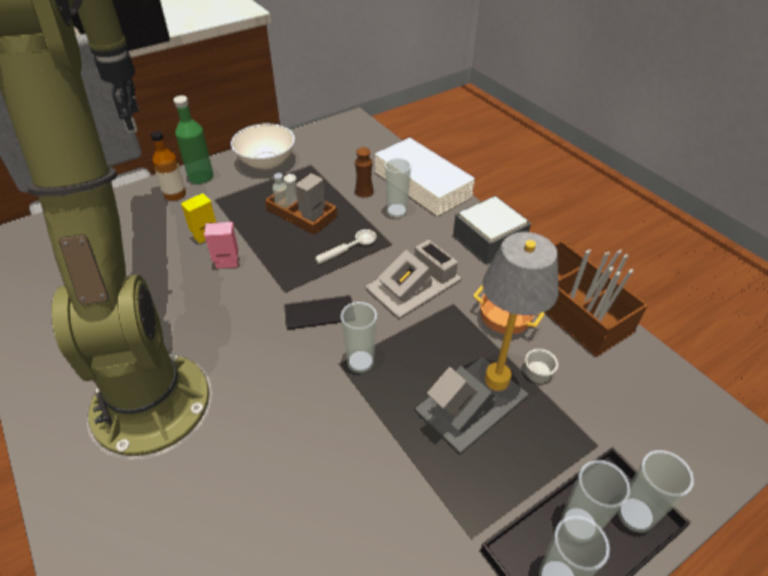

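The grey pack in the lamp is at scene (245,365) and the one in the caddy at (477,215), 768-wide picture. The pink (390,180) and yellow (418,152) blocks stand on the bare table, so they are the look-alikes. The dock is at (410,330) and the lamp foot at (278,405). Next I measure these with the depth clouds and enlarge both packs to confirm.

```bash
cat > m1.py <<'E'
from h import *
import pickle
S={n:pickle.load(open(n+'.pkl','rb')) for n in ['scene','side']}
px={'lamp_foot':((300,430),None),'pack_lamp':((243,362),(452,390)),'pack_stand':((480,207),(310,188)),'dock':((400,320),(405,275)),'caddy':((477,235),(300,212)),
'glassA':((305,315),(360,362)),'glassB':((514,300),(397,210)),'bowl':((382,415),None),'mill':((541,240),(364,160)),'pot':((322,455),(540,368)),'phone':((350,272),(318,312)),'shade_top':((286,328),(530,243)),'pink':((390,165),(220,232)),'spoon':((440,270),(340,248))}
C={n:cloud(S[n]) for n in S}
for k,(a,b) in px.items():
    print(k,*[np.round(C[n][int(p[1]/1.5),int(p[0]/1.5)],3) for n,p in (('scene',a),('side',b)) if p])
a=S['scene']['image'][215:305,140:230]; b=S['scene']['image'][110:180,280:350]
r=lambda i:cv2.resize(i[:,:,::-1],(400,400),interpolation=cv2.INTER_CUBIC)
c=S['side']['image'][235:310,270:355]; d=S['scene']['image'][190:255,235:310]
cv2.imwrite('pics/crop.png',cv2.resize(np.vstack([np.hstack([r(a),r(b)]),np.hstack([r(c),r(d)])]),(600,600)))
E
python3 m1.py
```

```text
lamp_foot [ 0.6   -0.354  0.018]
pack_lamp [ 0.46  -0.363  0.147] [ 0.435 -0.366  0.139]
pack_stand [0.545 0.32  0.116] [0.523 0.294 0.118]
dock [ 0.578 -0.014  0.029] [ 0.59  -0.019  0.041]
caddy [0.558 0.305 0.038] [0.518 0.353 0.008]
glassA [ 0.415 -0.157  0.042] [ 0.378 -0.163  0.034]
glassB [0.747 0.193 0.05 ] [0.719 0.201 0.024]
bowl [ 0.7   -0.212  0.009]
mill [0.715 0.327 0.122] [0.703 0.332 0.113]
pot [ 0.668 -0.362  0.006] [ 0.684 -0.358  0.005]
phone [0.386 0.022 0.006] [0.381 0.014 0.013]
shade_top [ 0.584 -0.334  0.371] [ 0.583 -0.336  0.373]
pink [0.282 0.288 0.107] [0.278 0.267 0.115]
spoon [0.544 0.178 0.   ] [0.525 0.165 0.018]
```

View pics/crop.png

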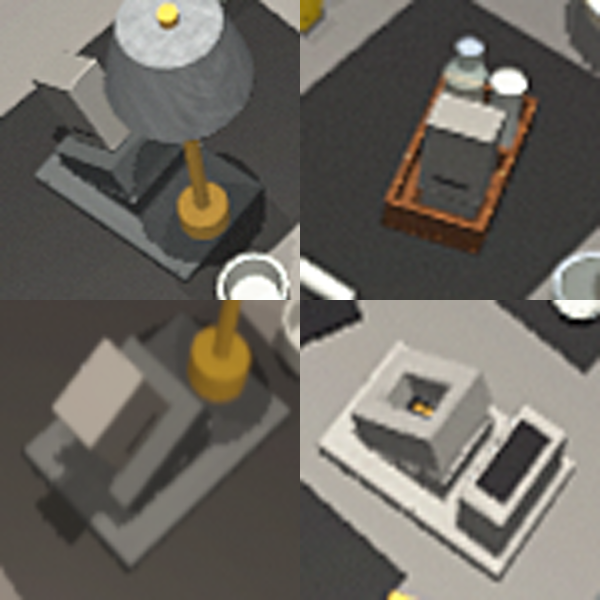

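The crops confirm it: the lamp's grey pack leans out of its socket, and the charged grey pack stands nose down in the caddy's larger part. I'll fly over the dock for a close wrist view.

```bash
R='';
python3 -m pendant '[0.019,-0.035,0.007,0,0,-0.1,0.019,-0.035,0.007,0,0,-0.1,0.019,-0.035,0.007,0,0,-0.1,0.019,-0.035,0.007,0,0,-0.1,0.019,-0.035,0.007,0,0,-0.1]'
python3 -m pendant '[0.019,-0.035,0.007,0,0,-0.1,0.019,-0.035,0.007,0,0,-0.1,0.019,-0.035,0.007,0,0,-0.1,0.019,-0.035,0.007,0,0,-0.1,0.019,-0.035,0.007,0,0,-0.1]'
python3 -m pendant '[0.019,-0.035,0.007,0,0,-0.1,0.019,-0.035,0.007,0,0,-0.1,0.019,-0.035,0.007,0,0,-0.1,0.019,-0.035,0.007,0,0,-0.1,0.019,-0.035,0.007,0,0,-0.1]'
python3 -m pendant '[0.019,-0.035,0.007,0,0,-0.1,0.019,-0.035,0.007,0,0,-0.1,0,0,0,0,0,0,0,0,0,0,0,0]'
cat > look.py <<'E'
from h import *
import pickle,sys
s=cam('wrist'); pickle.dump(s,open(sys.argv[1]+'.pkl','wb')); cv2.imwrite(f'pics/{sys.argv[1]}.png',cv2.resize(s['image'][:,:,::-1],(768,576),interpolation=cv2.INTER_CUBIC))
q=sensors.sense(); print(q['time_s'],q['position'],q['tool_rot'],q['qpos'],q['dq'].max())
E
python3 look.py w1
```

```text
time_s: 0.57
position: [0.322, 0.4323, 0.2663]
tool_rot: [-1.31, -2.855, 0.001]
ft_force: [0.3, 1.1, 0.2]
gripper_width: 0.0855
grip_force: 0.0
time_s: 0.98
position: [0.4169, 0.2573, 0.3016]
tool_rot: [-1.976, -2.442, -0.0]
ft_force: [0.5, -0.1, 0.1]
gripper_width: 0.0853
grip_force: 0.0
time_s: 1.4
position: [0.5118, 0.0824, 0.3367]
tool_rot: [-2.519, -1.877, -0.001]
ft_force: [1.4, 0.6, -0.0]
gripper_width: 0.0855
grip_force: 0.0
time_s: 1.73
position: [0.55, 0.0112, 0.3504]
tool_rot: [2.694, 1.615, -0.0]
ft_force: [0.1, -0.0, -0.3]
gripper_width: 0.0857
grip_force: 0.0
1.7833 [0.54938613 0.01383602 0.34996379] [-2.69039103e+00 -1.62121996e+00  9.34032398e-04] [-0.58320746  0.07167427  0.54623083  1.52239785 -0.03734919  1.55868553
 -0.52377986] 0.01585200244591523
```

View pics/w1.png

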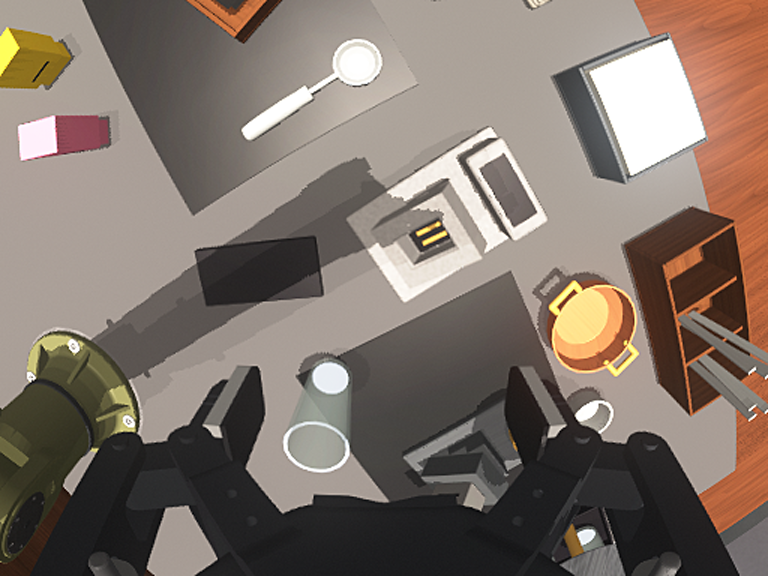

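The wrist view shows the dock at (450,215), with its hole and gold contacts at (433,233). The phone is at (258,270), glass_a at (320,410), the bowl at (595,320) and the lamp at (480,450). I'll measure the dock from the fisheye cloud.

```bash
cat >> h.py <<'E'
def fcloud(s):
    h,w=s['range_z'].shape; u,v=np.meshgrid(np.arange(w),np.arange(h)); z=s['range_z']
    x=u-s['cx'];y=v-s['cy'];r=np.hypot(x,y)+1e-9;k=np.tan(r/s['f'])/r
    return (np.stack([x*k*z,y*k*z,z],-1)-s['t'])@s['R']
def rays(s,uv,fish=True):
    x=uv[...,0]-s['cx'];y=uv[...,1]-s['cy'];r=np.hypot(x,y)+1e-9;k=np.tan(r/s['f'])/r if fish else 1/s['f']
    return np.stack([x*k,y*k,np.ones_like(x)],-1)@s['R'], -s['R'].T@s['t']
E
cat > dock.py <<'E'
from h import *
import pickle,sys
s=pickle.load(open(sys.argv[1]+'.pkl','rb')); P=fcloud(s)
c=np.array([float(sys.argv[2]),float(sys.argv[3])])
near=np.hypot(*(P[...,:2]-c).transpose(2,0,1))<0.15
m=(near&(P[...,2]>0.008)&(P[...,2]<0.12)).astype(np.uint8)
n,l,st,_=cv2.connectedComponentsWithStats(m); k=1+np.argmax(st[1:,4]); m=l==k
Q=P[m]; (cx,cy),(w,h),a=cv2.minAreaRect(Q[:,:2].astype(np.float32)); print('rect',cx,cy,w,h,a,'table z',np.median(P[near&(P[...,2]<0.006)][:,2]))
yaw=np.radians(a if w>h else a-90)
yaw=(yaw+np.pi/2)%np.pi-np.pi/2
D=(Q-[cx,cy,0])@np.array([[np.cos(yaw),-np.sin(yaw),0],[np.sin(yaw),np.cos(yaw),0],[0,0,1]])
print('yaw deg',np.degrees(yaw),'foot z',np.median(D[D[:,2]<0.02][:,2]))
# height map in dock frame
for y in [-0.03,0,0.03]:
    d=D[abs(D[:,1]-y)<0.003]; print(y,[(round(1e3*x),round(1e3*np.median(d[abs(d[:,0]-x)<0.003][:,2]))) for x in np.arange(-0.095,0.096,0.008) if (abs(d[:,0]-x)<0.003).any()])
np.savez('dk.npz',D=D)
E
python3 dock.py w1 0.59 -0.01
```

```text
rect 0.6085981726646423 -0.022191062569618225 0.1899881809949875 0.12039276212453842 5.184537410736084 table z 2.7048626125689242e-05
yaw deg 5.184537410736078 foot z 0.012790502690841983
-0.03 [(-95, 12), (-87, 13), (-79, 13), (-71, 46), (-63, 49), (-55, 53), (-47, 57), (-39, 60), (-31, 64), (-23, 68), (-15, 71), (-7, 75), (1, 80), (9, 76), (17, 58), (25, 13), (33, 13), (41, 14), (49, 62), (57, 64), (65, 64), (73, 64), (81, 62), (89, 61)]
0 [(-95, 11), (-87, 12), (-79, 12), (-71, 46), (-63, 50), (-55, 43), (-47, 28), (-39, 30), (-31, 34), (-23, 38), (-15, 43), (-7, 75), (1, 79), (9, 78), (17, 58), (25, 14), (33, 13), (41, 14), (49, 62), (57, 63), (65, 64), (73, 63), (81, 62), (89, 60)]
0.03 [(-95, 12), (-87, 13), (-79, 13), (-71, 46), (-63, 49), (-55, 53), (-47, 57), (-39, 62), (-31, 65), (-23, 69), (-15, 71), (-7, 76), (1, 79), (9, 78), (17, 57), (25, 13), (33, 13), (41, 21), (49, 62), (57, 63), (65, 64), (73, 64), (81, 64), (89, 60)]
```

The dock rectangle fits 190 x 120 mm exactly, so the depth is good. Next is the hole on the face plane, and then the lamp from all views.

```bash
cat > hole.py <<'E'
from h import *
import pickle
s=pickle.load(open('w1.pkl','rb')); P=fcloud(s)
yaw=np.radians(5.18); c=np.array([0.6086,-0.0222,0]); Rz=cv2.Rodrigues(np.array([0,0,yaw]))[0]
D=(P-c)@Rz
m=(abs(D[...,1])<0.036)&(abs(D[...,1])>0.022)&(D[...,0]>-0.068)&(D[...,0]<-0.005)&(D[...,2]>0.03)
A=D[m]; p=np.polyfit(A[:,0],A[:,2],1); q=np.polyfit(A[:,1],A[:,2]-np.polyval(p,A[:,0]),1)
print('slope deg',np.degrees(np.arctan(p[0])),'z at x=0',p[1],'tilt y',q[0],'rms',np.std(A[:,2]-np.polyval(p,A[:,0])))
inface=(abs(D[...,1])<0.03)&(D[...,0]>-0.065)&(D[...,0]<0.0)
hole=inface&(D[...,2]<np.polyval(p,D[...,0])-0.003)&(D[...,2]>0.01)
n,l,st,_=cv2.connectedComponentsWithStats(hole.astype(np.uint8)); k=1+np.argmax(st[1:,4])
ys,xs=np.where(l==k); d,o=rays(s,np.stack([xs,ys],-1).astype(float)); d=d@Rz; o=(o-c)@Rz
t=(o[2]-p[0]*o[0]-p[1])/(p[0]*d[:,0]-d[:,2]); X=o+t[:,None]*d
th=np.arctan(p[0]); X2=np.stack([X[:,0]/np.cos(th),X[:,1]],-1).astype(np.float32)
r=cv2.minAreaRect(X2); print('hole rect in face',r,np.percentile(X2,[1,99],axis=0))
F=D[(D[...,2]>np.polyval(p,D[...,0])-0.002)&(abs(D[...,2]-np.polyval(p,D[...,0]))<0.002)&(abs(D[...,1])<0.045)&(D[...,0]>-0.08)&(D[...,0]<0.02)&(D[...,2]>0.03)]
print('face extents x,y',F.min(0),F.max(0))
x0=r[0][0]*np.cos(th); h=np.array([x0,r[0][1],np.polyval(p,x0)]); print('mouth world',c+Rz@h,'dockframe',h)
# lamp clouds
S={n:pickle.load(open(n+'.pkl','rb')) for n in ['scene','side']}
C=[cloud(S['scene']),cloud(S['side']),P]
for nm,Q in zip(['scene','side','wrist'],C):
    k=(np.hypot(Q[...,0]-0.52,Q[...,1]+0.35)<0.14)&(Q[...,2]>0.009)&(Q[...,2]<0.018)&(Q[...,1]<-0.2)
    r=cv2.minAreaRect(Q[k][:,:2].astype(np.float32)); print(nm,k.sum(),r)
    if nm!='wrist':
        k=(np.hypot(Q[...,0]-0.58,Q[...,1]+0.335)<0.08)&(Q[...,2]>0.268)
        print('shade minEnclosing',cv2.minEnclosingCircle(Q[k][:,:2].astype(np.float32)))
E
python3 hole.py
```

```text
slope deg 82.29328210590603 z at x=0 0.4827604639031269 tilt y 3.3049476865704834 rms 0.11290574759192713
hole rect in face ((-0.06323942542076111, 0.026097113266587257), (0.08835525810718536, 0.05340949445962906), 30.07440185546875) [[-0.0988708   0.0057772 ]
 [-0.02091669  0.05302227]]
face extents x,y [-0.05885107 -0.03307934  0.04788018] [-0.00369841  0.03491359  0.45379086]
mouth world [0.5977979  0.00302487 0.42009225] dockframe [-0.00848056  0.02609711  0.42009225]
scene 734 ((0.5460279583930969, -0.3750249445438385), (0.21274776756763458, 0.15915870666503906), 44.91761779785156)
shade minEnclosing ((0.5876469016075134, -0.33688557147979736), 0.061601992696523666)
side 1185 ((0.5345276594161987, -0.3420095443725586), (0.2312236726284027, 0.12073906511068344), 6.994513988494873)
shade minEnclosing ((0.5790261030197144, -0.3394460678100586), 0.060791078954935074)
wrist 1321 ((0.539006233215332, -0.338949054479599), (0.23789340257644653, 0.12127690017223358), 7.362833023071289)
```

```bash
sed -i 's/&(D\[...,2\]>0.03)$/\&(D[...,2]>0.03)\&(D[...,2]<0.1)/; s/&(D\[...,2\]>0.03)\]/\&(D[...,2]>0.03)\&(D[...,2]<0.1)]/' hole.py; sed -i '/^# lamp/,$d' hole.py; python3 hole.py
cat > lamp.py <<'E'
from h import *
import pickle
S={n:pickle.load(open(n+'.pkl','rb')) for n in ['scene','side']}
Q=np.vstack([cloud(S['scene']).reshape(-1,3),cloud(S['side']).reshape(-1,3),fcloud(pickle.load(open('w1.pkl','rb'))).reshape(-1,3)])
yaw=np.radians(7.2); Rz=cv2.Rodrigues(np.array([0,0,yaw]))[0]; c=np.array([0.52,-0.345,0])
D=(Q-c)@Rz; D=D[(abs(D[:,0])<0.13)&(abs(D[:,1])<0.085)&(D[:,2]>0.007)]
f=D[D[:,2]<0.017]; print(len(f),np.percentile(f[:,:2],[0,1,2,5,95,98,99,100],axis=0).round(4).T)
# edges y vs x
for sgn in (-1,1):
    e=[(x,sgn*np.percentile(sgn*f[abs(f[:,0]-x)<0.008][:,1],97)) for x in np.arange(-0.1,0.1,0.02) if (abs(f[:,0]-x)<0.008).sum()>8]; print(np.round(e,4).tolist())
for y in [-0.03,-0.01,0,0.01,0.03]:
    d=D[abs(D[:,1]-y)<0.004]; print(y,[(round(1e3*x),np.round(1e3*np.percentile(d[abs(d[:,0]-x)<0.003][:,2],[10,90])).astype(int).tolist()) for x in np.arange(-0.13,0.1,0.01) if (abs(d[:,0]-x)<0.003).any()])
E
python3 lamp.py
```

```text
slope deg 25.346732439953936 z at x=0 0.07903017329265934 tilt y 0.00695940759530975 rms 0.0011233094272959283
hole rect in face ((-0.03725920990109444, 0.00039114803075790405), (0.03445945307612419, 0.055108923465013504), 89.18049621582031) [[-0.06273649 -0.01621201]
 [-0.01063622  0.01696902]]
face extents x,y [-0.07541018 -0.03855848  0.04248743] [0.00830871 0.0378607  0.08320937]
mouth world [ 0.5750298  -0.02485056  0.06307969] dockframe [-0.0336724   0.00039115  0.06307969]
3336 [[-0.1251 -0.099  -0.0975 -0.0936  0.0815  0.0887  0.0915  0.1295]
 [-0.0829 -0.058  -0.0573 -0.0553  0.0609  0.0626  0.0631  0.085 ]]
[[-0.1, -0.0549], [-0.08, -0.056], [-0.06, -0.0571], [-0.04, -0.0575], [-0.02, -0.0575], [0.0, -0.0571], [0.02, -0.056], [0.04, -0.0555], [0.06, -0.0559], [0.08, -0.0569]]
[[-0.1, 0.0597], [-0.08, 0.0616], [-0.06, 0.0628], [-0.04, 0.0625], [-0.02, 0.0623], [0.0, 0.0624], [0.02, 0.0612], [0.04, 0.0616], [0.06, 0.0616], [0.08, 0.0584]]
-0.03 [(-100, [10, 14]), (-90, [12, 14]), (-80, [11, 48]), (-70, [13, 52]), (-60, [54, 59]), (-50, [24, 65]), (-40, [13, 70]), (-30, [56, 7
[... 976 characters left out ...]
]), (-100, [14, 134]), (-90, [12, 140]), (-80, [12, 145]), (-70, [41, 153]), (-60, [146, 152]), (-50, [128, 140]), (-40, [119, 119]), (-30, [90, 98]), (-20, [78, 83]), (-10, [83, 88]), (0, [66, 77]), (10, [34, 307]), (20, [12, 349]), (30, [13, 361]), (40, [13, 360]), (50, [42, 361]), (60, [103, 361]), (70, [203, 358]), (80, [39, 362]), (90, [11, 361])]
0.03 [(-100, [11, 14]), (-90, [12, 15]), (-80, [13, 48]), (-70, [11, 53]), (-60, [56, 60]), (-50, [12, 64]), (-40, [45, 69]), (-30, [73, 76]), (-20, [28, 83]), (-10, [85, 87]), (0, [43, 75]), (10, [29, 279]), (20, [13, 320]), (30, [13, 352]), (40, [13, 360]), (50, [11, 362]), (60, [14, 360]), (70, [14, 361]), (80, [13, 362]), (90, [150, 361])]
```

Dock mouth is at about (0.575, -0.025, 0.063), yaw 5.2°, slope 25°. The lamp's yaw is about 7.2° and its pack top is near (0.434, -0.353, 0.140). I'll move to the pre-grasp pose on the lamp pack's axis.

```bash
cd .;
python3 -m pendant '[-0.017,-0.037,-0.005,0,0,-0.095,-0.017,-0.037,-0.005,0,0,-0.095,-0.017,-0.037,-0.005,0,0,-0.095,-0.017,-0.037,-0.005,0,0,-0.095,-0.017,-0.037,-0.005,0,0,-0.095]' >/dev/null
python3 -m pendant '[-0.017,-0.037,-0.005,0,0,-0.095,-0.017,-0.037,-0.005,0,0,-0.095,-0.017,-0.037,-0.005,0,0,-0.095,-0.017,-0.037,-0.005,0,0,-0.095,-0.017,-0.037,-0.005,0,0,-0.095]'
python3 -m pendant '[0,0,0,0.013,-0.104,0,0,0,0,0.013,-0.104,0,0,0,0,0.013,-0.104,0,0,0,0,0.013,-0.104,0,0,0,0,0.013,-0.104,0]'
python3 -m pendant '[0,0,0,0,0,0,0,0,0,0,0,0]'
python3 look.py w2
cat > packtop.py <<'E'
from h import *
import pickle,sys
from scipy.spatial.transform import Rotation as Rt
s=pickle.load(open(sys.argv[1]+'.pkl','rb')); P=fcloud(s)
c=np.array([float(v) for v in sys.argv[2:5]]); yaw,tilt=np.radians([float(v) for v in sys.argv[5:7]])
A=Rt.from_euler('ZY',[yaw,-tilt]).as_matrix()   # columns: socket axes, z out
D=(P-c)@A   # relative to expected top centre
T=(abs(D[...,0])<0.05)&(abs(D[...,1])<0.04)&(abs(D[...,2])<0.012)
n,l,st,_=cv2.connectedComponentsWithStats(T.astype(np.uint8)); m=l==1+np.argmax(st[1:,4])
Q=D[m]; g=np.linalg.lstsq(np.c_[Q[:,:2],np.ones(len(Q))],Q[:,2],rcond=None)[0]
print('n',len(Q),'plane',g,'rect',cv2.minAreaRect(Q[:,:2].astype(np.float32)))
r=cv2.minAreaRect(Q[:,:2].astype(np.float32))
print('top centre world',c+A@np.array([*r[0],g@[*r[0],1]]),'axis n',A[:,2],'ydir',A[:,1])
E
python3 packtop.py w2 0.434 -0.353 0.1395 7.2 30
```

```text
time_s: 2.62
position: [0.3794, -0.355, 0.2999]
tool_rot: [-3.133, -0.214, -0.003]
ft_force: [0.9, -0.8, -0.5]
gripper_width: 0.0853
grip_force: 0.0
time_s: 3.03
position: [0.3815, -0.3524, 0.3008]
tool_rot: [-2.999, -0.216, -0.797]
ft_force: [0.1, 1.0, -0.2]
gripper_width: 0.0853
grip_force: 0.0
time_s: 3.2
position: [0.3775, -0.3558, 0.2996]
tool_rot: [-3.004, -0.199, -0.786]
ft_force: [1.0, -0.0, 0.2]
gripper_width: 0.0855
grip_force: 0.0
3.25 [ 0.37950304 -0.3546075   0.30021324] [-3.00341978 -0.20594432 -0.78603495] [ 0.08823134 -0.2958354   0.77564346  1.94625169 -0.24230167  1.13350563
 -0.48989792] 0.01689048202518942
n 1824 plane [-0.03507036  0.00055891  0.00049739] rect ((-0.0030183028429746628, -0.0002632495015859604), (0.059842463582754135, 0.038595955818891525), 0.8947195410728455)
top centre world [ 0.43114051 -0.35362658  0.13851314] axis n [-0.49605735 -0.06266662  0.8660254 ] ydir [-0.12533323  0.9921147   0.        ]
```

View pics/w2.png

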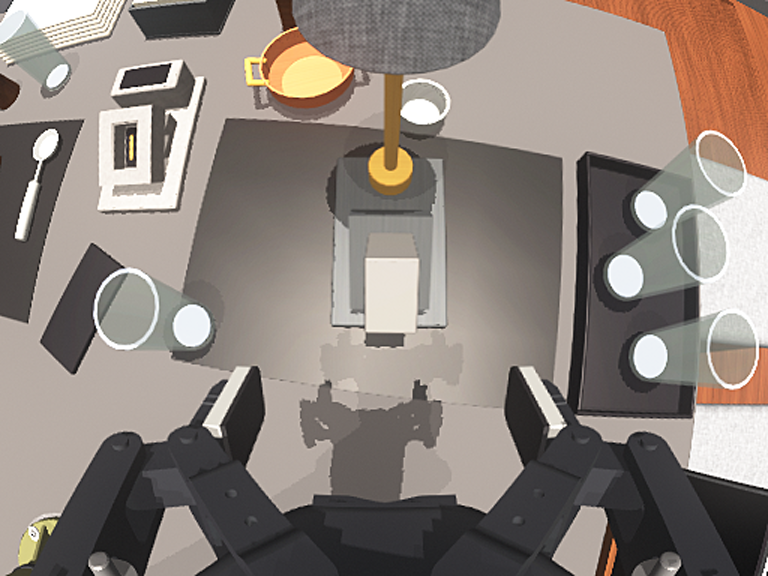

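The wrist view has the lamp pack's top at (392,295) between the pads. The lamp foot is at (388,240), the stem base at (390,168) and the shade at (400,30). I'll refine the lamp pose from this view.

```bash
cat > lamp2.py <<'E'
from h import *
import pickle,sys
from scipy.spatial.transform import Rotation as Rt
s=pickle.load(open('w2.pkl','rb')); P=fcloud(s)
near=(np.hypot(P[...,0]-0.52,P[...,1]+0.345)<0.14)&(P[...,2]>0.007)&(P[...,2]<0.16)
n,l,st,_=cv2.connectedComponentsWithStats(near.astype(np.uint8)); m=l==1+np.argmax(st[1:,4])
foot=m&(P[...,2]<0.018); 
Rz=Rt.from_euler('z',np.radians(7.2)).as_matrix(); D=(P-[0.52,-0.345,0])@Rz
f=D[foot]
for sg in (-1,1):
    e=np.array([(x,sg*np.percentile(sg*f[abs(f[:,0]-x)<0.004][:,1],98)) for x in np.arange(-0.09,0.08,0.008) if (abs(f[:,0]-x)<0.004).sum()>8])
    p=np.polyfit(e[:,0],e[:,1],1); print('edge',sg,np.degrees(np.arctan(p[0])),p[1],np.std(e[:,1]-np.polyval(p,e[:,0])))
print('x ext',np.percentile(f[:,0],[0,.5,1,99,99.5,100]))
k=(abs(D[...,1]-0.0027)>0.024)&(abs(D[...,1]-0.0027)<0.036)&(D[...,0]>-0.078)&(D[...,0]<-0.01)&(D[...,2]>0.035)&(D[...,2]<0.1)
A=D[k]; 
for _ in range(3):
    p=np.polyfit(A[:,0],A[:,2],1); A=A[abs(A[:,2]-np.polyval(p,A[:,0]))<0.003]
q=np.linalg.lstsq(np.c_[A[:,:2],np.ones(len(A))],A[:,2],rcond=None)[0]
print('face slope',np.degrees(np.arctan(p[0])),p[1],len(A),q)
r=abs(D[...,2]-np.polyval(p,D[...,0]))<0.002; F=D[r&(abs(D[...,1])<0.045)&(D[...,0]<0.01)&(D[...,0]>-0.09)]; print('face ext',np.percentile(F,[.5,1,99,99.5],axis=0))
print('tool z',Rt.from_rotvec(sensors.sense()['tool_rot']).as_matrix().T.round(4))
E
python3 lamp2.py
```

```text
edge -1 0.03923339811046864 -0.056001814315538814 0.0005809673089999332
edge 1 -0.2259155035437949 0.06075633926367609 0.0007784496241551168
x ext [-0.10099569 -0.10003775 -0.09964048  0.12390029  0.1266199   0.13798395]
face slope 30.252259561147962 0.09263094349570326 915 [ 0.58306824 -0.00230929  0.09263368]
face ext [[-0.0854907  -0.03485919  0.04256726]
 [-0.08512108 -0.03466788  0.04308915]
 [-0.00875775  0.03966839  0.08758686]
 [-0.00856616  0.0398706   0.08794094]]
tool z [[ 0.8636  0.1201  0.4896]
 [ 0.1354 -0.9908  0.0043]
 [ 0.4856  0.0626 -0.8719]]
```

Foot, face and pack top agree to under 1 mm: lamp mouth (0.473, -0.3485, 0.065), yaw 7.1°, tilt 30°. Approaching along the pack axis.

```bash
cd .;
python3 -m pendant '[0.008,-0.0005,-0.038,0.001,-0.006,-0.012,0.008,-0.0005,-0.038,0,0,0,0.008,-0.0005,-0.038,0,0,0,0,0,0,0,0,0,0,0,0,0,0,0]'
cat > st.py <<'E'
from h import *
from scipy.spatial.transform import Rotation as Rt
import sys
q=sensors.sense(); M=Rt.from_rotvec(q['tool_rot']).as_matrix()
print(round(q['time_s'],2),'pos',q['position'].round(4),'tz',M[:,2].round(4),'tilt',np.degrees(np.arccos(-M[2,2])).round(2),'yaz',np.degrees(np.arctan2(M[1,1],M[0,1])).round(2),'F',q['ft_force'].round(1),'w',q['gripper_width'].round(4),q['grip_force'].round(1)); print('q',q['qpos'].round(2))
E
python3 st.py
```

```text
time_s: 3.67
position: [0.4056, -0.3533, 0.1849]
tool_rot: [-3.002, -0.197, -0.79]
ft_force: [0.6, -0.4, 0.0]
gripper_width: 0.0851
grip_force: 0.0Traceback (most recent call last):
  File "st.py", line 5, in <module>
    print(round(q['time_s'],2),'pos',q['position'].round(4),'tz',M[:,2].round(4),'tilt',np.degrees(np.arccos(-M[2,2])).round(2),'yaz',np.degrees(np.arctan2(M[1,1],M[0,1])).round(2),'F',q['ft_force'].round(1),'w',q['gripper_width'].round(4),q['grip_force'].round(1)); print('q',q['qpos'].round(2))
                                                                                                                                                                                                                    ^^^^^^^^^^^^^^^^^^^^^^^^
AttributeError: 'float' object has no attribute 'round'
```

```bash
sed -i "s/q\['gripper_width'\].round(4),q\['grip_force'\].round(1)/round(q['gripper_width'],4),round(q['grip_force'],1)/" st.py; python3 st.py
python3 -m pendant '[0.0165,0.002,-0.029,0,0,0,0.0165,0.002,-0.029,0,0,0,0.0165,0.002,-0.029,0,0,0,0,0,0,0,0,0,0,0,0,0,0,0]' ; python3 st.py
```

```text
3.67 pos [ 0.4056 -0.3533  0.1849] tz [ 0.4879  0.0618 -0.8707] tilt 29.46 yaz -82.52 F [ 0.6 -0.4  0. ] w 0.0851 0.0
q [ 0.   -0.14  0.91  2.09 -0.42  0.92 -0.29]
time_s: 4.08
position: [0.4549, -0.3493, 0.0991]
tool_rot: [-3.004, -0.195, -0.792]
ft_force: [-0.4, -0.3, 0.2]
gripper_width: 0.0851
grip_force: 0.0
4.08 pos [ 0.4549 -0.3493  0.0991] tz [ 0.4894  0.0592 -0.8701] tilt 29.53 yaz -82.63 F [-0.4 -0.3  0.2] w 0.0851 0.0
q [-0.04  0.14  0.96  2.12 -0.8   0.82 -0.01]
```

```bash
python3 -m pendant '[0,0,0,0,0,0,0,0,0,0,0,0,0,0,0,0,0,0,0,0,0,0,0,0,0,0,0,0,0,0]' 0.02 70
python3 -m pendant '[0,0,0,0,0,0,0,0,0,0,0,0]'; python3 st.py; python3 look.py w3
```

```text
time_s: 4.5
position: [0.4536, -0.352, 0.1021]
tool_rot: [-3.003, -0.186, -0.806]
ft_force: [-3.0, 0.8, 6.9]
gripper_width: 0.0394
grip_force: 70.1
time_s: 4.67
position: [0.4536, -0.352, 0.1021]
tool_rot: [-3.003, -0.186, -0.806]
ft_force: [-4.0, 1.9, 7.6]
gripper_width: 0.0396
grip_force: 70.1
4.67 pos [ 0.4536 -0.352   0.1021] tz [ 0.497   0.0565 -0.8659] tilt 30.01 yaz -83.0 F [-4.   1.9  7.6] w 0.0396 70.1
q [-0.03  0.13  0.97  2.12 -0.8   0.82 -0.  ]
4.7167 [ 0.45359621 -0.35198615  0.10206434] [-3.00328311 -0.1856061  -0.80558308] [-0.03199458  0.13292368  0.96735593  2.12491414 -0.79990444  0.81988228
 -0.00419253] 0.001715022049706397
```

View pics/w3.png

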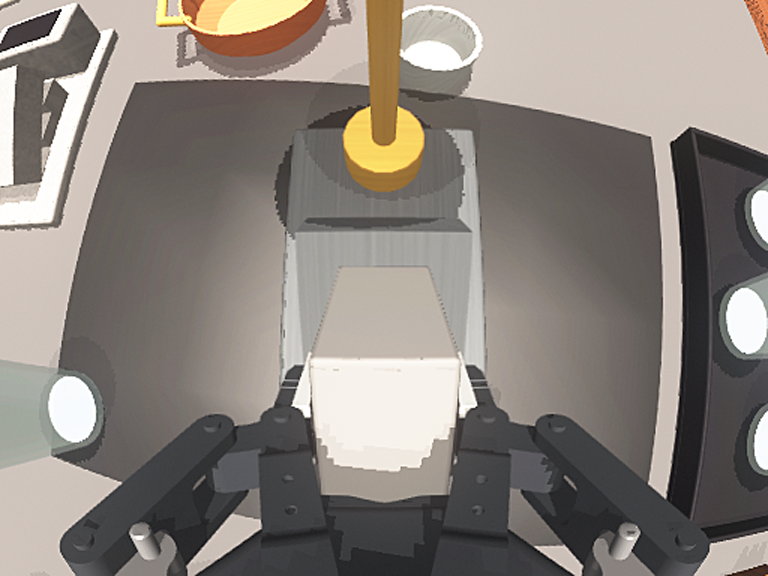

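The pads grip the pack squarely at (385,400), width 39.6 mm. Pulling out along the socket axis.

```bash
python3 -m pendant '[-0.005,-0.0006,0.0087,0,0,0,-0.01,-0.0013,0.0173,0,0,0,-0.01,-0.0013,0.0173,0,0,0,-0.01,-0.0013,0.0173,0,0,0,-0.005,-0.0006,0.0087,0,0,0]'
python3 -m pendant '[0,0.005,0.035,0,0,0,0,0.005,0.035,0,0,0,0,0.005,0.035,0,0,0,0,0,0,0,0,0]'; python3 st.py; python3 st.py
```

```text
time_s: 5.13
position: [0.412, -0.3577, 0.1716]
tool_rot: [-3.005, -0.184, -0.805]
ft_force: [0.3, -0.9, -0.8]
gripper_width: 0.0395
grip_force: 73.1
time_s: 5.47
position: [0.4152, -0.3431, 0.2831]
tool_rot: [-3.006, -0.189, -0.82]
ft_force: [1.1, -1.7, -0.1]
gripper_width: 0.0395
grip_force: 73.2
5.47 pos [ 0.4152 -0.3431  0.2831] tz [ 0.5045  0.0516 -0.8619] tilt 30.47 yaz -82.99 F [ 1.1 -1.7 -0.1] w 0.0395 73.2
q [ 0.02 -0.28  0.79  1.98 -0.26  1.04 -0.53]
5.47 pos [ 0.4152 -0.3431  0.2831] tz [ 0.5045  0.0516 -0.8619] tilt 30.47 yaz -82.99 F [ 1.1 -1.7 -0.1] w 0.0395 73.2
q [ 0.02 -0.28  0.79  1.98 -0.26  1.04 -0.53]
```

```bash
python3 -m pendant '[0.0117,0.039,-0.0025,-0.0012,0.0114,-0.004,0.0117,0.039,-0.0025,-0.0012,0.0114,-0.004,0.0117,0.039,-0.0025,-0.0012,0.0114,-0.004,0.0117,0.039,-0.0025,-0.0012,0.0114,-0.004]'
python3 -m pendant '[0.0117,0.039,-0.0025,-0.0012,0.0114,-0.004,0.0117,0.039,-0.0025,-0.0012,0.0114,-0.004,0.0117,0.039,-0.0025,-0.0012,0.0114,-0.004,0.0117,0.039,-0.0025,-0.0012,0.0114,-0.004]'
python3 -m pendant '[0,0,-0.0275,0,0,0,0,0,-0.0275,0,0,0,0,0,0,0,0,0,0,0,0,0,0,0]';python3 st.py; python3 look.py w4; python3 -m pendant '[0,0,0,0,0,0]';  python3 look.py w5
```

```text
time_s: 5.8
position: [0.4504, -0.2144, 0.269]
tool_rot: [-3.022, -0.177, -0.752]
ft_force: [-0.1, 0.7, 0.5]
gripper_width: 0.0391
grip_force: 73.2
time_s: 6.13
position: [0.5039, -0.0792, 0.2589]
tool_rot: [-3.045, -0.144, -0.682]
ft_force: [1.0, 0.1, -1.1]
gripper_width: 0.0393
grip_force: 73.2
time_s: 6.47
position: [0.5027, -0.0785, 0.2027]
tool_rot: [-3.044, -0.151, -0.676]
ft_force: [0.3, -1.0, -1.5]
gripper_width: 0.0395
grip_force: 73.2
6.47 pos [ 0.5027 -0.0785  0.2027] tz [ 0.4215  0.0405 -0.9059] tilt 25.05 yaz -84.35 F [ 0.3 -1.  -1.5] w 0.0395 73.2
q [ 0.47 -0.26 -0.24  2.17 -0.27  0.82 -1.11]
6.5167 [ 0.50410104 -0.07901287  0.20469049] [-3.04347011 -0.15010785 -0.68185695] [ 0.468082   -0.25844787 -0.2409988   2.16482189 -0.26557973  0.82174313
 -1.10903772] 0.004418387567348071
time_s: 6.6
position: [0.5051, -0.0793, 0.206]
tool_rot: [-3.043, -0.15, -0.686]
ft_force: [1.5, 0.5, -1.4]
gripper_width: 0.0393
grip_force: 73.2
6.65 [ 0.50515161 -0.07927713  0.20606895] [-3.04334601 -0.15031503 -0.68582138] [ 0.4682171  -0.25875374 -0.24095469  2.16297707 -0.26571669  0.82129066
 -1.10888215] 0.0026171620351482534
```

View pics/w5.png

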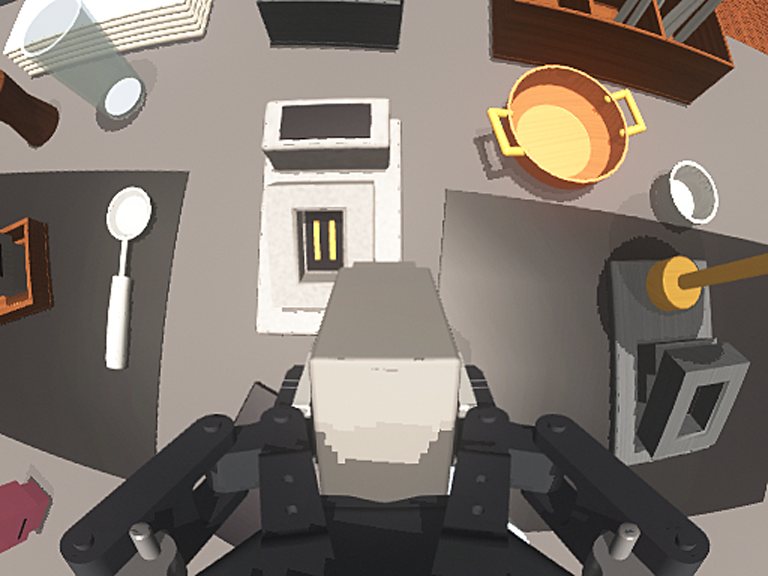

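The held pack's top is at (385,410) and the dock hole at (323,240). The view also shows the lamp's empty socket at (700,400). I'll measure the pack and the hole in this one frame.

```bash
cat > servo.py <<'E'
from h import *
import pickle,sys
from scipy.spatial.transform import Rotation as Rt
s=pickle.load(open(sys.argv[1]+'.pkl','rb')); P=fcloud(s); q=sensors.sense()
M=Rt.from_rotvec(q['tool_rot']).as_matrix(); tcp=q['position']
# pack frame guess: z=-tool z, y=-tool y, x=tool x ; origin at TCP
A=np.stack([M[:,0],-M[:,1],-M[:,2]],1); D=(P-tcp)@A
side=(abs(D[...,0]-0.03)<0.006)&(abs(D[...,1])<0.03)&(D[...,2]>-0.02)&(D[...,2]<0.043)
Q=D[side&(abs(D[...,1])<0.017)]
for _ in range(3):
    g=np.linalg.lstsq(np.c_[Q[:,1:],np.ones(len(Q))],Q[:,0],rcond=None)[0]; e=Q[:,0]-np.c_[Q[:,1:],np.ones(len(Q))]@g; Q=Q[abs(e)<0.0015]
print('xface: dx/dy,dx/dz,x0',g.round(4),len(Q))
S=D[side]; ys=[(np.percentile(r[:,1],1),np.percentile(r[:,1],99)) for z in np.arange(-0.01,0.035,0.005) for r in [S[abs(S[:,2]-z)<0.0025]] if len(r)>20]; print('y extents',np.round(ys,4).tolist())
T=D[(abs(D[...,1])<0.017)&(D[...,0]>-0.015)&(D[...,0]<0.026)&(abs(D[...,2]-0.045)<0.012)]
h=np.linalg.lstsq(np.c_[T[:,:2],np.ones(len(T))],T[:,2],rcond=None)[0]; print('top dz/dx,dz/dy,z',h.round(4),len(T))
yc=np.mean(ys)
# pack origin (nose end) in tool-ish frame, axis from x face & y edges
zt=h[2]; ax=np.array([g[1],0,1]); ax/=np.linalg.norm(ax)
topc=np.array([g[2]+g[1]*zt-0.03,yc,zt]); org=topc-0.11*ax
print('pack top',tcp+A@topc,'origin',tcp+A@org,'pack axis world',A@ax,'y az',np.degrees(np.arctan2(A[1,1],A[0,1]))-90,'yaw from face',-np.degrees(g[0]))
print('TCP - origin in pack',-org)
E
python3 servo.py w5; python3 dock.py w5 0.6086 -0.0222 | head -2
sed -i "s/'w1.pkl'/__import__('sys').argv[1]+'.pkl'/" hole.py; python3 hole.py w5
```

```text
xface: dx/dy,dx/dz,x0 [ 0.003  -0.0079  0.0276] 4056
y extents [[-0.0179, 0.0196], [-0.0178, 0.0199], [-0.0177, 0.0197], [-0.0178, 0.0197], [-0.0182, 0.02], [-0.0181, 0.0199], [-0.0183, 0.02], [-0.0181, 0.0199], [-0.0181, 0.0201]]
top dz/dx,dz/dy,z [-0.0004  0.0035  0.0433] 6367
pack top [ 0.48410927 -0.0802896   0.2439724 ] origin [ 0.53186347 -0.0759243   0.14497502] pack axis world [-0.43412908 -0.03968457  0.89997616] y az 5.612714600526189 yaw from face -0.16983737443858363
TCP - origin in pack [ 0.00188199 -0.00092552  0.06672957]
rect 0.6073266267776489 -0.021953724324703217 0.1873016059398651 0.11864164471626282 5.1363725662231445 table z 0.000162428731267638
yaw deg 5.136372566223149 foot z 0.012936564489254166
slope deg 25.237877516476345 z at x=0 0.07897139098294671 tilt y 0.0024873722059257277 rms 0.0007809870479406482
hole rect in face ((-0.03693217784166336, -0.0009835176169872284), (0.036093972623348236, 0.05385148525238037), 89.57352447509766) [[-0.06354229 -0.01792104]
 [-0.01103735  0.01548632]]
face extents x,y [-0.07497517 -0.03917882  0.04253022] [0.00732498 0.03799248 0.08322948]
mouth world [ 0.5754184  -0.02619563  0.06322435] dockframe [-0.03340683 -0.00098352  0.06322435]
```

```bash
python3 -m pendant '[0.0105,0.0243,-0.012,-0.001,0.01,-0.004,0.0105,0.0243,-0.012,0,0,0,0.0104,0,-0.03,0,0,0,0,0,0,0,0,0,0,0,0,0,0,0]'
python3 -m pendant '[0,0,0,0,0,0,0,0,0,0,0,0]'; python3 look.py w6;python3 servo.py w6; python3 dock.py w6 0.6086 -0.0222 | head -2;python3 hole.py w6
```

```text
time_s: 7.07
position: [0.5351, -0.0299, 0.1491]
tool_rot: [-3.048, -0.146, -0.662]
ft_force: [-0.5, -0.2, -1.4]
gripper_width: 0.0392
grip_force: 73.2
time_s: 7.23
position: [0.5365, -0.0308, 0.1517]
tool_rot: [-3.048, -0.144, -0.67]
ft_force: [0.7, -0.2, -0.9]
gripper_width: 0.0393
grip_force: 73.2
7.2833 [ 0.53635504 -0.03077764  0.15163096] [-3.04837549 -0.14388448 -0.66992844] [ 0.44555691 -0.14296413 -0.37097653  2.17975189 -0.18641568  0.67438482
 -1.28869347] 0.00660645315795137
xface: dx/dy,dx/dz,x0 [ 0.0035 -0.0084  0.0278] 4054
y extents [[-0.0179, 0.0198], [-0.0179, 0.0197], [-0.0178, 0.0199], [-0.018, 0.0199], [-0.0181, 0.0199], [-0.0181, 0.02], [-0.0184, 0.0197], [-0.0182, 0.0199], [-0.0184, 0.0198]]
top dz/dx,dz/dy,z [-0.0002  0.0043  0.0433] 6347
pack top [ 0.51586173 -0.03170492  0.1898654 ] origin [ 0.56262494 -0.02761238  0.09038448] pack axis world [-0.42512012 -0.0372049   0.90437198] y az 5.366883153102577 yaw from face -0.202908722574518
TCP - origin in pack [ 0.0016556  -0.00087854  0.06669142]
rect 0.6142091751098633 -0.02229330688714981 0.17262589931488037 0.1209620013833046 5.415316581726074 table z 0.0001250032396592891
yaw deg 5.415316581726069 foot z 0.012920185215437266
slope deg 24.851388026547777 z at x=0 0.07872028931210766 tilt y 0.0017962213432630423 rms 0.0007012092085884942
hole rect in face ((-0.014982301741838455, -0.0007803328335285187), (0.011166147887706757, 0.034068379551172256), 0.17096716165542603) [[-0.02059842 -0.01701443]
 [-0.01019546  0.0154217 ]]
face extents x,y [-0.0545309  -0.03868329  0.05284835] [0.00737704 0.03760915 0.08314297]
mouth world [ 0.59513102 -0.02420457  0.07242374] dockframe [-0.01359495 -0.00078033  0.07242374]
```

The pack nose is on the socket axis within 0.5 mm, 30 mm out. Inserting.

```bash
python3 -m pendant '[0.0053,0.0005,-0.0113,0,0,0,0.0053,0.0005,-0.0113,0,0,0,0.0021,0.0002,-0.0045,0,0,0,0.0021,0.0002,-0.0045,0,0,0,0,0,0,0,0,0]'
python3 -m pendant '[0.0021,0.0002,-0.0045,0,0,0,0.0021,0.0002,-0.0045,0,0,0,0,0,0,0,0,0]'; python3 st.py
```

```text
time_s: 7.7
position: [0.5503, -0.0286, 0.1178]
tool_rot: [-3.048, -0.145, -0.665]
ft_force: [0.3, 0.7, -0.4]
gripper_width: 0.0393
grip_force: 73.1
time_s: 7.95
position: [0.5546, -0.028, 0.1085]
tool_rot: [-3.048, -0.146, -0.665]
ft_force: [0.9, 0.6, -0.8]
gripper_width: 0.0392
grip_force: 73.2
7.95 pos [ 0.5546 -0.028   0.1085] tz [ 0.4147  0.0378 -0.9092] tilt 24.61 yaz -84.53 F [ 0.9  0.6 -0.8] w 0.0392 73.2
q [ 0.44 -0.04 -0.4   2.19 -0.13  0.57 -1.34]
```

```bash
python3 -m pendant '[0.0013,0.0001,-0.0027,0,0,0,0.0013,0.0001,-0.0027,0,0,0,0,0,0,0,0,0]'|sed -n '2p;4p'
python3 -m pendant '[0.0009,0.0001,-0.0018,0,0,0,0,0,0,0,0,0]'|sed -n '2p;4p'
python3 -m pendant '[0.0009,0.0001,-0.0018,0,0,0,0,0,0,0,0,0]'|sed -n '2p;4p'; python3 st.py; python3 look.py w7; python3 servo.py w7
```

```text
position: [0.5572, -0.0277, 0.1031]
ft_force: [0.3, 0.2, -1.1]
position: [0.5579, -0.0276, 0.1014]
ft_force: [1.4, -0.5, -0.4]
position: [0.5581, -0.0276, 0.1012]
ft_force: [-17.8, 0.9, 18.3]
8.53 pos [ 0.5581 -0.0276  0.1012] tz [ 0.413   0.0373 -0.91  ] tilt 24.5 yaz -84.52 F [-17.8   0.9  18.3] w 0.0392 76.2
q [ 0.44 -0.02 -0.4   2.18 -0.12  0.55 -1.35]
8.5833 [ 0.55813793 -0.0276455   0.10127745] [-3.04921836 -0.14653245 -0.6627201 ] [ 0.43941599 -0.01735139 -0.39821315  2.18396809 -0.11540373  0.55176857
 -1.3495833 ] 0.003072371501285659
xface: dx/dy,dx/dz,x0 [ 0.0034 -0.0089  0.0277] 4059
y extents [[-0.0177, 0.0199], [-0.0177, 0.0197], [-0.0177, 0.0199], [-0.0178, 0.0198], [-0.018, 0.0201], [-0.0181, 0.02], [-0.0182, 0.0202], [-0.0181, 0.02], [-0.0182, 0.0198]]
top dz/dx,dz/dy,z [0.0023 0.0035 0.0433] 6364
pack top [ 0.53769684 -0.02850651  0.13952911] origin [ 0.5840491  -0.02432551  0.03985972] pack axis world [-0.42138419 -0.03800912  0.90608536] y az 5.47045933654357 yaw from face -0.1971772901390161
TCP - origin in pack [ 0.00172954 -0.000993    0.0667126 ]
```

The pack bottoms with 25 N along the axis, at the expected depth within 0.3 mm. Releasing and backing off along the axis.

```bash
python3 -m pendant '[-0.0005,0,0,0,0,0,0,0,0,0,0,0,0,0,0,0,0,0]' 0.075
python3 -m pendant '[-0.0085,-0.0008,0.0181,0,0,0,-0.0128,-0.0011,0.0271,0,0,0,-0.0128,-0.0011,0.0271,0,0,0,-0.0128,-0.0011,0.0271,0,0,0,0,0,0,0,0,0]'
python3 look.py w8; python3 packtop.py w8 0.5392 -0.0291 0.1404 5.2 25
cat > inplane.py <<'E'
E
python3 st.py
```

```text
time_s: 8.83
position: [0.5586, -0.0276, 0.1001]
tool_rot: [-3.048, -0.146, -0.666]
ft_force: [0.6, -0.3, 0.1]
gripper_width: 0.0736
grip_force: 0.0
time_s: 9.25
position: [0.5133, -0.0324, 0.2056]
tool_rot: [-3.048, -0.146, -0.68]
ft_force: [1.3, 0.0, 0.4]
gripper_width: 0.0751
grip_force: 0.0
9.3 [ 0.51292067 -0.03221219  0.20311264] [-3.04825725 -0.14573416 -0.67543849] [ 0.4538465  -0.25931457 -0.3443162   2.16107546 -0.22940463  0.80605529
 -1.24989338] 0.0547214756903863
n 3736 plane [-0.029535    0.00057806 -0.00069222] rect ((-0.0019256062805652618, 0.0008399691432714462), (0.060486964881420135, 0.039444275200366974), 0.18272365629673004)
top centre world [ 0.53765306 -0.02839734  0.13901082] axis n [-0.42087893 -0.03830298  0.90630779] ydir [-0.09063258  0.9958844   0.        ]
9.3 pos [ 0.5129 -0.0322  0.2031] tz [ 0.4207  0.0358 -0.9065] tilt 24.98 yaz -84.58 F [-0.1  0.3  0. ] w 0.0751 0.0
q [ 0.45 -0.26 -0.34  2.16 -0.23  0.81 -1.25]
```

The dock pack's top sits 85 mm above the face, the same as when it was home in the lamp. Now the charged pack's coarse pose from the first views.

```bash
cat > cad.py <<'E'
from h import *
import pickle
for n in ['scene','side']:
    P=cloud(pickle.load(open(n+'.pkl','rb')))
    k=(np.hypot(P[...,0]-0.535,P[...,1]-0.305)<0.06)&(P[...,2]>0.112)&(P[...,2]<0.121)
    nn,l,st,_=cv2.connectedComponentsWithStats(k.astype(np.uint8)); m=l==1+np.argmax(st[1:,4])
    print(n,m.sum(),cv2.minAreaRect(P[m][:,:2].astype(np.float32)),np.median(P[m][:,2]))
    k=(np.hypot(P[...,0]-0.54,P[...,1]-0.33)<0.13)&(P[...,2]>0.03)&(P[...,2]<0.04); print(' wall',cv2.minAreaRect(P[k][:,:2].astype(np.float32)))
E
python3 cad.py
```

```text
scene 105 ((0.5392230153083801, 0.32095009088516235), (0.05743296444416046, 0.04382321983575821), 17.447416305541992) 0.11552644910277625
 wall ((0.5221883654594421, 0.35185277462005615), (0.09109136462211609, 0.17536413669586182), 19.575300216674805)
side 114 ((0.5362438559532166, 0.3221663236618042), (0.06445503234863281, 0.045126114040613174), 21.782257080078125) 0.11652789985862255
 wall ((0.5200880169868469, 0.3534756898880005), (0.09478224068880081, 0.17534540593624115), 19.63788604736328)
```

```bash
python3 -m pendant '[-0.0015,0.02,0.025,-0.004,0.0435,0.0255,-0.0015,0.03,0.02,-0.004,0.0435,0.0255,-0.0015,0.03,0.02,-0.004,0.0435,0.0255,-0.0015,0.03,0.014,-0.004,0.0435,0.0255,-0.0015,0.03,0.014,-0.004,0.0435,0.0255]' >/dev/null
python3 -m pendant '[-0.0015,0.03,0.014,-0.004,0.0435,0.0255,-0.0015,0.03,0.014,-0.004,0.0435,0.0255,-0.0015,0.03,0.014,-0.004,0.0435,0.0255,-0.0015,0.03,0.0,-0.004,0.0435,0.0255,-0.0015,0.03,0.0,-0.004,0.0435,0.0255]' >/dev/null
python3 -m pendant '[0,0.02,0,0,0,0,0,0,0,0,0,0,0,0,0,0,0,0]' 0.0854;python3 st.py; python3 look.py w9
```

```text
time_s: 10.38
position: [0.4959, 0.2798, 0.3327]
tool_rot: [-3.041, -0.532, 0.023]
ft_force: [0.4, -0.2, 0.1]
gripper_width: 0.0855
grip_force: 0.0
10.38 pos [0.4959 0.2798 0.3327] tz [-0.024   0.0507 -0.9984] tilt 3.22 yaz -70.16 F [ 0.4 -0.2  0.1] w 0.0855 0.0
q [ 0.15  0.18 -0.77  1.47  0.07  1.53 -1.84]
10.4333 [0.49641979 0.27814763 0.33296786] [-3.04316591 -0.52822816  0.02176008] [ 0.14802793  0.17939322 -0.76961837  1.47291785  0.07074441  1.52939885
 -1.84254252] 0.022201182848545126
```

View pics/w9.png

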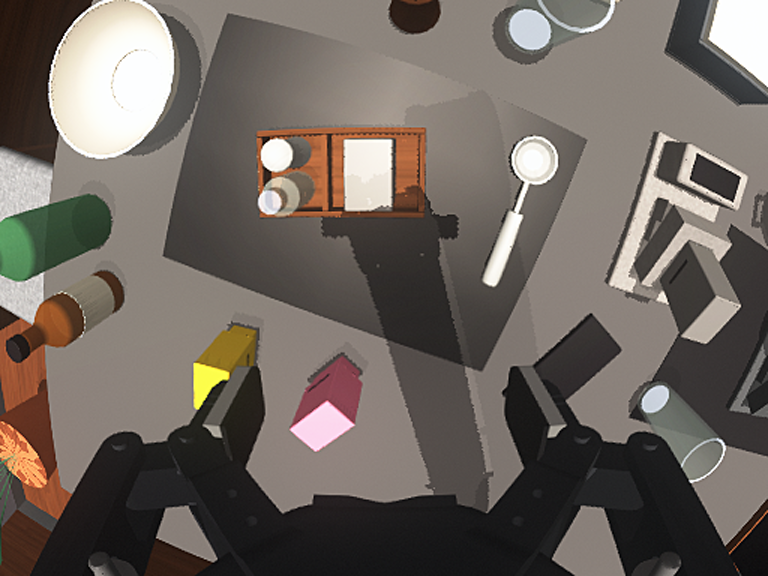

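The charged pack is at (368,175) with its 60 mm side across the caddy. The shakers are at (278,155) and (280,195), the divider is at x=330, and the pink and yellow look-alikes are at (325,405) and (220,370). I'll measure the pack and the room for the fingers.

```bash
cat > cad2.py <<'E'
from h import *
import pickle,sys
P=fcloud(pickle.load(open(sys.argv[1]+'.pkl','rb')))
near=np.hypot(P[...,0]-0.53,P[...,1]-0.335)<0.12
k=near&(P[...,2]>0.11)&(P[...,2]<0.122)
n,l,st,_=cv2.connectedComponentsWithStats(k.astype(np.uint8)); m=l==1+np.argmax(st[1:,4])
T=P[m]; r=cv2.minAreaRect(T[:,:2].astype(np.float32)); print('pack top',r,np.median(T[:,2]), np.linalg.lstsq(np.c_[T[:,:2],np.ones(len(T))],T[:,2],rcond=None)[0][:2])
w=near&(P[...,2]>0.031)&(P[...,2]<0.039); print('wall',cv2.minAreaRect(P[w][:,:2].astype(np.float32)))
a=np.radians((r[2] if r[1][0]<r[1][1] else r[2]-90)); u=np.array([np.cos(a),np.sin(a)]); print('40-axis az',np.degrees(a))
sh=P[near&(P[...,2]>0.045)&(P[...,2]<0.13)][:,:2]-np.array(r[0]); d=sh@u; e=sh@[-u[1],u[0]]
print('along 40-axis',[(round(1e3*x),int(((d>x)&(d<=x+.005)).sum())) for x in np.arange(-0.1,0.1,0.005)])
E
python3 cad2.py w9
```

```text
pack top ((0.5351961255073547, 0.3227763772010803), (0.05916186422109604, 0.03998192399740219), 19.920400619506836) 0.11582362174459586 [-0.00404726  0.00667533]
wall ((0.5184970498085022, 0.3549071252346039), (0.09007666260004044, 0.17061036825180054), 19.4438419342041)
40-axis az -70.07959938049316
along 40-axis [(-100, 47), (-95, 111), (-90, 164), (-85, 205), (-80, 253), (-75, 275), (-70, 125), (-65, 0), (-60, 0), (-55, 0), (-50, 0), (-45, 0), (-40, 0), (-35, 0), (-30, 0), (-25, 0), (-20, 172), (-15, 202), (-10, 212), (-5, 196), (0, 195), (5, 195), (10, 195), (15, 262), (20, 56), (25, 0), (30, 0), (35, 0), (40, 0), (45, 0), (50, 0), (55, 0), (60, 0), (65, 0), (70, 0), (75, 0), (80, 0), (85, 0), (90, 0), (95, 0)]
```

```bash
python3 -m pendant '[0.0195,0.022,-0.02,-0.0255,-0.012,0,0.0195,0.022,-0.02,-0.0255,-0.012,0,0,0,-0.035,0,0,0,0,0,-0.035,0,0,0,0,0,0,0,0,0]' 0.075
python3 -m pendant '[0,0,0,0,0,0,0,0,0,0,0,0]' >/dev/null; python3 st.py; python3 look.py w10; python3 cad2.py w10 | head -2
```

```text
time_s: 10.85
position: [0.5328, 0.3181, 0.2162]
tool_rot: [3.089, 0.533, -0.014]
ft_force: [-0.5, -0.1, -1.1]
gripper_width: 0.0749
grip_force: 0.0
11.02 pos [0.5366 0.3216 0.2264] tz [ 5.6e-03 -3.0e-04 -1.0e+00] tilt 0.32 yaz -70.46 F [-0.6  0.5 -0.1] w 0.0752 0.0
q [ 0.02  0.36 -0.76  1.51  0.25  1.37 -1.99]
11.0667 [0.53686677 0.32216864 0.22728019] [3.09531228 0.53371443 0.01115646] [ 0.01673092  0.35772851 -0.7643509   1.50524199  0.25398403  1.37321108
 -1.99377696] -0.000812138995266715
pack top ((0.5359054207801819, 0.32255566120147705), (0.05940042808651924, 0.03917350620031357), 19.611040115356445) 0.11573787492388017 [-0.00679211 -0.0016301 ]
wall ((0.519187867641449, 0.3551236391067505), (0.08929147571325302, 0.1702263355255127), 19.48819923400879)
```

```bash
python3 -m pendant '[-0.001,0.0003,-0.038,0,0,0,0,0,-0.038,0,0,0,0,0,-0.038,0,0,0,0,0,-0.034,0,0,0,0,0,-0.008,0,0,0]'
python3 -m pendant '[0,0,0,0,0,0,0,0,0,0,0,0,0,0,0,0,0,0]'; 
python3 -m pendant '[0,0,0,0,0,0,0,0,0,0,0,0,0,0,0,0,0,0,0,0,0,0,0,0]' 0.02 70; python3 st.py
```

```text
time_s: 11.48
position: [0.5333, 0.3204, 0.0652]
tool_rot: [3.092, 0.534, -0.002]
ft_force: [-1.1, -1.4, -0.2]
gripper_width: 0.0747
grip_force: 0.0
time_s: 11.73
position: [0.5365, 0.3241, 0.072]
tool_rot: [-3.095, -0.536, -0.013]
ft_force: [-0.4, 0.6, 0.6]
gripper_width: 0.075
grip_force: 0.0
time_s: 12.07
position: [0.5355, 0.3228, 0.07]
tool_rot: [3.094, 0.536, 0.009]
ft_force: [-0.0, -1.2, 6.6]
gripper_width: 0.0393
grip_force: 70.0
12.07 pos [0.5355 0.3228 0.07  ] tz [ 5.6e-03 -5.0e-04 -1.0e+00] tilt 0.32 yaz -70.36 F [-0.  -1.2  6.6] w 0.0393 70.0
q [-0.02  0.49 -0.71  1.68  0.36  1.1  -2.07]
```

Gripped at 39.3 mm. Lift straight up, then carry to the lamp.

```bash
python3 -m pendant '[0,0,0.02,0,0,0,0,0,0.038,0,0,0,0,0,0.038,0,0,0,0,0,0.038,0,0,0,0,0,0.038,0,0,0]'
python3 -m pendant '[0,0,0.038,0,0,0,0,0,0.02,0,0,0,0,0,0,0,0,0]'
python3 -m pendant '[-0.008,-0.035,0,0.0043,-0.0346,-0.0145,-0.008,-0.035,0,0.0043,-0.0346,-0.0145,-0.008,-0.035,0,0.0043,-0.0346,-0.0145,-0.008,-0.035,0,0.0043,-0.0346,-0.0145,-0.008,-0.035,0,0.0043,-0.0346,-0.0145]'
python3 -m pendant '[-0.008,-0.035,0,0.0043,-0.0346,-0.0145,-0.008,-0.035,0,0.0043,-0.0346,-0.0145,-0.008,-0.035,0,0.0043,-0.0346,-0.0145,-0.008,-0.035,0,0.0043,-0.0346,-0.0145,-0.008,-0.035,0,0.0043,-0.0346,-0.0145]'; python3 st.py
```

```text
time_s: 12.48
position: [0.5338, 0.3225, 0.2417]
tool_rot: [3.094, 0.537, 0.003]
ft_force: [1.0, -0.5, -1.1]
gripper_width: 0.0394
grip_force: 70.4
time_s: 12.73
position: [0.5358, 0.3245, 0.3042]
tool_rot: [-3.094, -0.536, -0.018]
ft_force: [0.2, 1.5, -1.1]
gripper_width: 0.039
grip_force: 70.4
time_s: 13.15
position: [0.4931, 0.1457, 0.2964]
tool_rot: [3.091, 0.419, 0.275]
ft_force: [0.4, -1.3, -1.7]
gripper_width: 0.0396
grip_force: 70.8
time_s: 13.57
position: [0.4804, -0.0007, 0.2943]
tool_rot: [3.076, 0.347, 0.489]
ft_force: [0.2, 4.7, -1.4]
gripper_width: 0.039
grip_force: 70.9
13.57 pos [ 0.4804 -0.0007  0.2943] tz [ 0.3071  0.0269 -0.9513] tilt 17.96 yaz -77.51 F [ 0.2  4.7 -1.4] w 0.039 70.9
q [ 0.16 -0.3  -0.16  1.99 -0.08  1.14 -1.32]
```

```bash
python3 -m pendant '[-0.006,-0.03,-0.003,0.0026,-0.021,-0.0095,-0.006,-0.03,-0.003,0.0026,-0.021,-0.0095,-0.006,-0.03,-0.003,0.0026,-0.021,-0.0095,-0.006,-0.03,-0.003,0.0026,-0.021,-0.0095,-0.006,-0.03,-0.003,0.0026,-0.021,-0.0095]'
python3 -m pendant '[-0.01,-0.03,-0.006,0.0026,-0.021,-0.0095,-0.01,-0.03,-0.006,0.0026,-0.021,-0.0095,-0.01,-0.03,-0.006,0.0026,-0.021,-0.0095,-0.01,-0.03,-0.006,0.0026,-0.021,-0.0095]'; python3 st.py
```

```text
time_s: 13.98
position: [0.4677, -0.1654, 0.2768]
tool_rot: [3.051, 0.237, 0.627]
ft_force: [-0.4, -0.8, -1.8]
gripper_width: 0.0389
grip_force: 70.9
time_s: 14.32
position: [0.4272, -0.2851, 0.2528]
tool_rot: [3.023, 0.173, 0.755]
ft_force: [0.4, -0.0, -1.3]
gripper_width: 0.0394
grip_force: 70.9
14.32 pos [ 0.4272 -0.2851  0.2528] tz [ 0.4697  0.0065 -0.8828] tilt 28.02 yaz -84.13 F [ 0.4 -0.  -1.3] w 0.0394 70.9
q [ 0.58 -0.25  0.16  2.08 -0.35  0.97 -0.56]
```

```bash
cat > rotd.py <<'E'
from h import *
from scipy.spatial.transform import Rotation as Rt
import sys
yaw,tilt=[float(v) for v in sys.argv[1:3]]
A=Rt.from_euler('ZY',[yaw,-tilt],degrees=True).as_matrix(); T=np.stack([A[:,0],-A[:,1],-A[:,2]],1)
print('turn to go',(Rt.from_matrix(T)*Rt.from_rotvec(sensors.sense()['tool_rot']).inv()).as_rotvec().round(4))
E
python3 rotd.py 7.1 29.5
python3 -m pendant '[-0.0107,-0.024,-0.0127,0,0,0,-0.0107,-0.024,-0.0127,0,0,0,-0.0107,-0.024,-0.0127,0,0,0,0,0,0,0,0,0,0,0,0,0,0,0]'; python3 -m pendant '[0,0,0,0,0,0]' >/dev/null
python3 st.py; python3 rotd.py 7.1 29.5; python3 look.py w11; python3 servo.py w11
```

```text
turn to go [ 0.05   -0.0224  0.0221]
time_s: 14.73
position: [0.3949, -0.3566, 0.214]
tool_rot: [3.026, 0.168, 0.752]
ft_force: [-0.3, 0.2, -1.9]
gripper_width: 0.0392
grip_force: 70.9
14.82 pos [ 0.3967 -0.3553  0.2155] tz [ 0.4694  0.0078 -0.883 ] tilt 28.0 yaz -84.06 F [ 0.6 -0.5 -0.9] w 0.0391 70.9
q [ 0.61 -0.14  0.3   2.06 -0.43  0.96 -0.33]
turn to go [ 0.0491 -0.0228  0.0209]
14.8667 [ 0.39714803 -0.3551038   0.21621399] [3.02299405 0.17620652 0.75559514] [ 0.61448016 -0.14181012  0.30258666  2.06111489 -0.42791759  0.95754532
 -0.33064013] 0.0008489136104200927
xface: dx/dy,dx/dz,x0 [0.003  0.0023 0.0287] 3768
y extents [[-0.0185, 0.0191], [-0.0183, 0.0189], [-0.0184, 0.0193], [-0.0184, 0.0193], [-0.0182, 0.0194], [-0.0183, 0.0193], [-0.0184, 0.0196], [-0.0183, 0.0197], [-0.0183, 0.0195]]
top dz/dx,dz/dy,z [-0.0062 -0.0113  0.0462] 6633
pack top [ 0.3743075  -0.35508057  0.25636936] origin [ 0.42580196 -0.35429917  0.15917003] pack axis world [-0.46813151 -0.00710368  0.88363025] y az 5.997566771542779 yaw from face -0.17387804933621978
TCP - origin in pack [ 0.00147997 -0.0005073   0.0638221 ]
```

```bash
python3 -m pendant '[0,0,0,0.049,-0.023,0.021,0.0087,0,-0.02,0,0,0,0.0087,0,-0.02,0,0,0,0.0087,0,-0.02,0,0,0,0,0,0,0,0,0]'; python3 -m pendant '[0,0,0,0,0,0,0,0,0,0,0,0]' >/dev/null
python3 st.py; python3 look.py w12; python3 servo.py w12
cat > hole2.py <<'E'
from h import *
import pickle,sys
s=pickle.load(open(sys.argv[1]+'.pkl','rb')); P=fcloud(s)
yaw=np.radians(7.1); c=np.array([0.4731,-0.3485,0]); Rz=cv2.Rodrigues(np.array([0,0,yaw]))[0]
D=(P-c)@Rz
m=(abs(D[...,1])<0.036)&(abs(D[...,1])>0.022)&(abs(D[...,0])<0.034)&(abs(D[...,2]-0.0652-0.577*D[...,0])<0.005)
A=D[m]
for _ in range(3):
    p=np.polyfit(A[:,0],A[:,2],1); A=A[abs(A[:,2]-np.polyval(p,A[:,0]))<0.003]
th=np.arctan(p[0]); print('slope',np.degrees(th),'z0',p[1],len(A))
E=D[...,2]-np.polyval(p,D[...,0])
F=D[(abs(E)<0.002)&(abs(D[...,0])<0.05)&(abs(D[...,1])<0.045)]; print('face ext x',np.percentile(F[:,0],[.5,99.5]),'y',np.percentile(F[:,1],[.5,99.5]))
hole=(E<-0.004)&(abs(D[...,1])<0.03)&(abs(D[...,0])<0.033)&(D[...,2]>0.01)
n,l,st,_=cv2.connectedComponentsWithStats(hole.astype(np.uint8)); k=1+np.argmax(st[1:,4]); ys,xs=np.where(l==k)
d,o=rays(s,np.stack([xs,ys],-1).astype(float)); d=d@Rz; o=(o-c)@Rz
t=(o[2]-p[0]*o[0]-p[1])/(p[0]*d[:,0]-d[:,2]); X=o+t[:,None]*d
print('hole along slope, y',np.percentile(np.c_[X[:,0]/np.cos(th),X[:,1]],[1,99],axis=0).round(4).tolist(),len(X))
E
python3 hole2.py w5; python3 hole2.py w9; python3 hole2.py w11;python3 hole2.py w12
```

```text
time_s: 15.28
position: [0.4233, -0.3524, 0.1528]
tool_rot: [-2.999, -0.191, -0.785]
ft_force: [-0.1, 2.2, -1.5]
gripper_width: 0.0394
grip_force: 70.9
15.45 pos [ 0.4234 -0.3564  0.158 ] tz [ 0.4912  0.0583 -0.8691] tilt 29.64 yaz -82.88 F [ 0.3  0.1 -0.6] w 0.0393 70.9
q [ 0.6  -0.01  0.34  2.08 -0.58  0.88 -0.18]
15.5 [ 0.42341226 -0.35688049  0.1584826 ] [-3.00466171 -0.18763833 -0.79651355] [ 0.59690829 -0.0121933   0.33679563  2.08201074 -0.58294079  0.88475872
 -0.17825286] 0.0037205546978450205
xface: dx/dy,dx/dz,x0 [0.0011 0.0014 0.0293] 3787
y extents [[-0.0178, 0.0199], [-0.0178, 0.0196], [-0.0175, 0.0201], [-0.0178, 0.0198], [-0.0176, 0.02], [-0.0178, 0.0201], [-0.0176, 0.0202], [-0.0178, 0.0204], [-0.0178, 0.0203]]
top dz/dx,dz/dy,z [-0.0052 -0.0112  0.0461] 6575
pack top [ 0.40003645 -0.35844002  0.19815331] origin [ 0.4540091  -0.35214906  0.10251139] pack axis world [-0.49066039 -0.05719062  0.86947203] y az 7.081628938288574 yaw from face -0.06586213090476951
TCP - origin in pack [ 0.0008246  -0.00116375  0.0639476 ]
slope 30.07699012302928 z0 0.06528486684927089 690
face ext x [-0.03917179  0.03938717] y [-0.0378917   0.03901915]
hole along slope, y [[-0.0229, -0.0119], [0.0279, 0.0193]] 535
slope 32.00498024391266 z0 0.06623094518461425 20
face ext x [-0.03964857 -0.00980012] y [-0.00661486  0.04030784]
hole along slope, y [[0.025, 0.1113], [0.0389, 0.1256]] 12
slope 30.36155192407683 z0 0.06524072809429966 1135
face ext x [-0.0223429   0.03898877] y [-0.03732114  0.03786383]
hole along slope, y [[-0.0018, -0.0154], [0.0252, 0.0158]] 743
slope 30.313310854597297 z0 0.06522178377751085 1331
face ext x [-0.01350592  0.03806218] y [-0.03749781  0.03801856]
hole along slope, y [[0.0155, -0.0156], [0.0263, 0.0154]] 479
```

The socket is confirmed from this view within 0.5 mm, and the nose needs about a 2 mm correction. Correct, then insert in steps.

```bash
python3 -m pendant '[-0.0021,0.0014,-0.0011,0.001,-0.008,0,0.0075,0.001,-0.013,0,0,0,0.0074,0.0009,-0.013,0,0,0,0,0,0,0,0,0,0,0,0,0,0,0]'; python3 -m pendant '[0,0,0,0,0,0]' >/dev/null
python3 st.py; python3 look.py w13; python3 servo.py w13|tail -2
```

```text
time_s: 15.92
position: [0.4353, -0.3529, 0.1298]
tool_rot: [-3.0, -0.186, -0.805]
ft_force: [-0.1, 0.6, -0.9]
gripper_width: 0.0393
grip_force: 71.0
16.0 pos [ 0.4355 -0.3538  0.1307] tz [ 0.4981  0.0585 -0.8651] tilt 30.1 yaz -82.97 F [-0.3 -1.1 -2. ] w 0.0395 71.0
q [ 0.59  0.03  0.33  2.1  -0.64  0.83 -0.13]
16.05 [ 0.43561392 -0.35396112  0.13089362] [-3.00102686 -0.18555379 -0.8077726 ] [ 0.58864315  0.03433508  0.33099615  2.10339183 -0.64261931  0.82748888
 -0.12814424] 0.0016039501979503638
pack top [ 0.41182609 -0.35594036  0.1707    ] origin [ 0.46655465 -0.34955931  0.07549461] pack axis world [-0.49753237 -0.05800955  0.86550357] y az 7.018825637378683 yaw from face -0.08585577320231089
TCP - origin in pack [ 0.00076751 -0.0007942   0.06359666]
```

```bash
python3 -m pendant '[0.005,0.0008,-0.0075,0,0,0,0.0045,0.0006,-0.0078,0,0,0,0,0,0,0,0,0]'|sed -n '2p;4p'
python3 -m pendant '[0.0025,0.0003,-0.0043,0,0,0,0.0025,0.0003,-0.0043,0,0,0,0,0,0,0,0,0]'|sed -n '2p;4p'; python3 st.py
```

```text
position: [0.4455, -0.3521, 0.1145]
ft_force: [-0.5, 0.3, -1.6]
position: [0.4505, -0.3507, 0.1044]
ft_force: [0.2, -1.2, -2.4]
16.55 pos [ 0.4505 -0.3507  0.1044] tz [ 0.4962  0.06   -0.8661] tilt 29.99 yaz -82.92 F [ 0.2 -1.2 -2.4] w 0.039 72.5
q [ 0.58  0.09  0.32  2.11 -0.69  0.78 -0.09]
```

```bash
python3 -m pendant '[0.0022,0.0003,-0.0037,0,0,0,0,0,0,0,0,0]'|sed -n '2p;4p'
python3 -m pendant '[0.0012,0.0001,-0.002,0,0,0,0,0,0,0,0,0]'|sed -n '2p;4p'
python3 -m pendant '[0.001,0.0001,-0.0018,0,0,0,0,0,0,0,0,0]'|sed -n '2p;4p'; python3 st.py
```

```text
position: [0.4526, -0.3505, 0.1011]
ft_force: [-0.3, -0.6, -1.3]
position: [0.4536, -0.3504, 0.0995]
ft_force: [0.2, -0.5, -0.9]
position: [0.4545, -0.3506, 0.0984]
ft_force: [-1.8, 0.5, 0.1]
17.05 pos [ 0.4545 -0.3506  0.0984] tz [ 0.4973  0.06   -0.8655] tilt 30.06 yaz -82.93 F [-1.8  0.5  0.1] w 0.0394 73.0
q [ 0.58  0.1   0.31  2.11 -0.71  0.77 -0.08]
```

```bash
python3 -m pendant '[0.0005,0.0001,-0.0009,0,0,0,0,0,0,0,0,0]'|sed -n '2p;4p'
python3 -m pendant '[0.0005,0.0001,-0.0009,0,0,0,0,0,0,0,0,0]'|sed -n '2p;4p'; python3 look.py w14; python3 servo.py w14|tail -2
```

```text
position: [0.4545, -0.3507, 0.0983]
ft_force: [-7.9, 2.3, 8.8]
position: [0.4545, -0.3507, 0.0982]
ft_force: [-14.4, 4.8, 16.2]
17.4333 [ 0.45448926 -0.35076885  0.09817338] [-2.9984536  -0.18591707 -0.8068111 ] [ 0.57731396  0.10352355  0.3144124   2.11031472 -0.71160886  0.76606585
 -0.07843023] 0.0017640447906962613
pack top [ 0.43032655 -0.35262543  0.13882409] origin [ 0.48471994 -0.34598605  0.04344444] pack axis world [-0.49448539 -0.06035802  0.86708772] y az 7.077765210642312 yaw from face 0.006776233733244651
TCP - origin in pack [ 0.00099958 -0.00108649  0.06268848]
```

Seated at d = -24.8 mm with 22 N, and the top matches the original pack's position. Release and back off along the axis.

```bash
python3 -m pendant '[-0.0005,0,0,0,0,0,0,0,0,0,0,0,0,0,0,0,0,0]' 0.075
python3 -m pendant '[-0.01,-0.0012,0.0173,0,0,0,-0.015,-0.0019,0.026,0,0,0,-0.015,-0.0019,0.026,0,0,0,-0.015,-0.0019,0.026,0,0,0,0,0,0,0,0,0]'
python3 -m pendant '[-0.005,0,0.03,0,0,0,-0.005,0,0.03,0,0,0,0,0,0,0,0,0,0,0,0,0,0,0]'
python3 st.py;python3 look.py w15; python3 packtop.py w15 0.4309 -0.3538 0.1388 7.1 30; python3 packtop.py w15 0.5392 -0.0291 0.1404 5.2 25; python3 -c "
from h import *
s=cam('scene');cv2.imwrite('pics/final.png',cv2.resize(s['image'][:,:,::-1],(768,576),interpolation=cv2.INTER_CUBIC))"
```

```text
time_s: 17.68
position: [0.4554, -0.3504, 0.0966]
tool_rot: [-3.0, -0.186, -0.806]
ft_force: [-0.3, -0.2, 1.1]
gripper_width: 0.0737
grip_force: 0.0
time_s: 18.1
position: [0.3998, -0.3612, 0.1976]
tool_rot: [-3.005, -0.183, -0.817]
ft_force: [1.1, -1.0, -0.1]
gripper_width: 0.075
grip_force: 0.0
time_s: 18.43
position: [0.3909, -0.3582, 0.2537]
tool_rot: [-3.002, -0.188, -0.81]
ft_force: [-0.4, -0.5, -0.1]
gripper_width: 0.0748
grip_force: 0.0
18.43 pos [ 0.3909 -0.3582  0.2537] tz [ 0.4996  0.0571 -0.8643] tilt 30.19 yaz -82.93 F [-0.4 -0.5 -0.1] w 0.0748 0.0
q [ 0.62 -0.15  0.35  2.   -0.47  1.07 -0.29]
18.4833 [ 0.39045771 -0.35727205  0.25184278] [-3.00024433 -0.18720615 -0.80636398] [ 0.62096081 -0.14764358  0.34859251  2.00306375 -0.47243116  1.0695849
 -0.28709418] 0.032355522104430726
n 2483 plane [-2.79152149e-02 -2.76768106e-05 -3.00390798e-04] rect ((-0.001666199415922165, 0.0006389003247022629), (0.03915286436676979, 0.060256920754909515), 89.11279296875)
top centre world [ 0.4295151  -0.35332866  0.13774702] axis n [-0.49616597 -0.06180074  0.8660254 ] ydir [-0.12360148  0.99233194  0.        ]
n 1033 plane [ 0.00072484  0.12343541 -0.00104989] rect ((-0.0026094187051057816, -3.306567668914795e-05), (0.04169686883687973, 0.06020217388868332), 89.38931274414062)
top centre world [ 0.53729218 -0.02930683  0.13834028] axis n [-0.42087893 -0.03830298  0.90630779] ydir [-0.09063258  0.9958844   0.        ]
```

View pics/final.png

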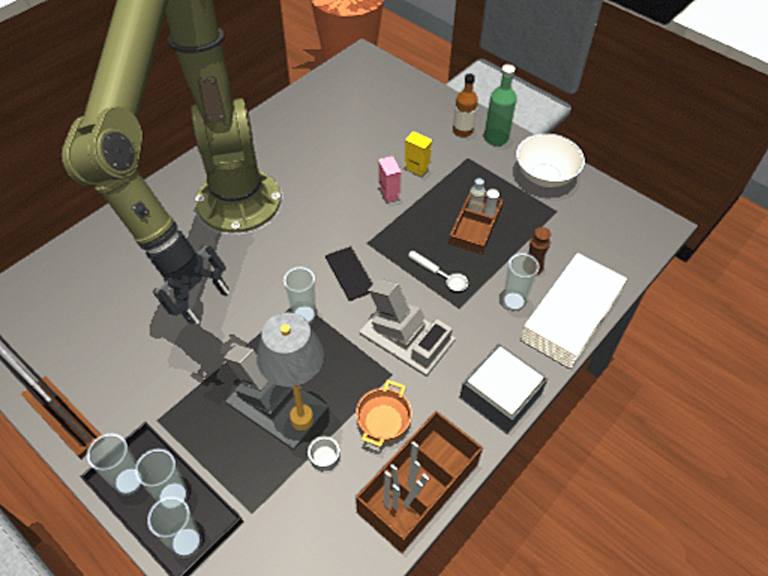

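View pics/w15.png

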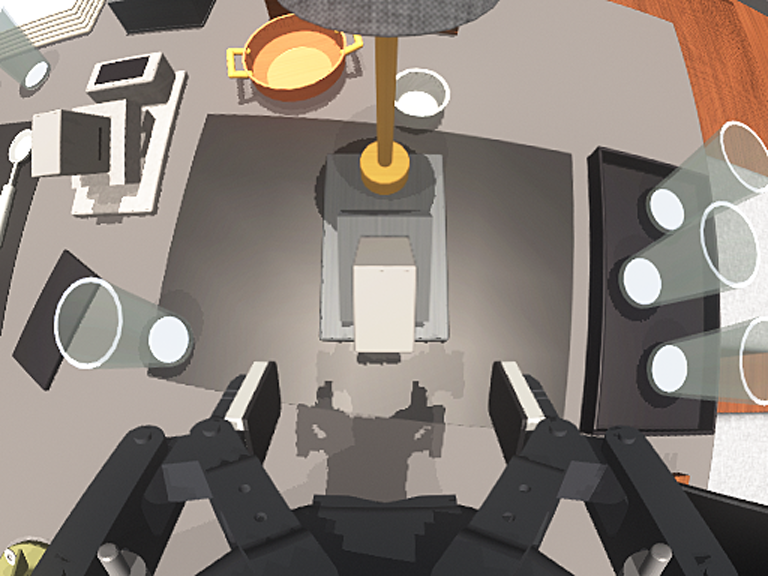

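Both packs are in their sockets at (265,370) and (395,310), and the caddy's large part is empty. I'll check the phone numerically before handing in.

Run:
```python
from h import *
import pickle
for nm,s in (('t0',pickle.load(open('side.pkl','rb'))),('now',cam('side'))):
    P=cloud(s); g=s['image'].max(2)<50
    for lab,c,r in (('phone',(0.385,0.018),0.1),):
        k=g&(np.hypot(P[...,0]-c[0],P[...,1]-c[1])<r)&(abs(P[...,2]-0.008)<0.01)
        n,l,st,_=cv2.connectedComponentsWithStats(k.astype(np.uint8)); m=l==1+np.argmax(st[1:,4]); print(nm,lab,m.sum(),cv2.minAreaRect(P[m][:,:2].astype(np.float32)))
a=pickle.load(open('scene.pkl','rb'))['image'].astype(int); b=cam('scene')['image'].astype(int)
d=(abs(a-b).max(2)>40).astype(np.uint8); n,l,st,c=cv2.connectedComponentsWithStats(d)
print([(st[i].tolist()) for i in range(1,n) if st[i,4]>25])
```

```text
t0 phone 6 ((0.3758959472179413, -0.011090986430644989), (0.004299299791455269, 0.01587844081223011), 73.57191467285156)
now phone 8 ((0.35848549008369446, 0.05777393653988838), (0.0030447894241660833, 0.028455642983317375), 28.287750244140625)
[[41, 0, 124, 255, 8753], [127, 0, 11, 27, 120], [144, 0, 32, 39, 498], [287, 0, 30, 40, 316], [126, 64, 10, 18, 49], [136, 66, 34, 31, 447], [173, 71, 130, 62, 1992], [167, 84, 5, 23, 57], [144, 101, 19, 8, 87], [306, 131, 22, 31, 448], [245, 189, 28, 26, 370]]
```

```bash
python3 -c "
from h import *
print(ticket.job_done())"
```

```text
the job is handed in; nothing more can be done
None
```

Job handed in at about 18.5 s of the 72 s: the flat pack is fully home in the charging dock and the charged pack is fully home in the lamp. A before-and-after picture comparison shows none of the bystanders moved.

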